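# Step the filter turret to the green mark and start

## Task

On the white filter changer, push the black pointer tab round until it points straight at the green mark, then press the red start button all the way down, let it come back up and take the arm clear. Only push and press with the fingers, gently: do not pinch the tab, do not press start before the tab points at green, and leave the vials, dish, bottle and fruit where they are.

Things in the scene. Friction and masses are not known exactly. Their poses are not given: they have to be found in the camera images.
- turret (a joint): Dial about the vertical through dial_axis; rad, growing clockwise seen from above. Marked positions: -0.6, 0 (park, grey ring; starts within 0.25 of it), 0.6, 1.2; stops at -0.7 and 1.3. Stiff: turns either way under about 2 N at the tab and stays where it is left, with no clicks and no coasting. The coloured marks swap places from run to run, never at park.
- dial_axis (a point): Point on the dial's axis at the level of the changer's flat deck, 45 mm above the bench. The dial is a black disc of 52 mm radius, its top 8 mm above the deck (small hub 14 mm above it).
- tab_push (a point): Middle of the black pointer tab (white line on top), 74 mm from the dial's axis, 18 mm above the deck. The tab is a bar that points radially outward from the disc, 16 mm thick across, from 38 to 88 mm from the axis, its underside 4 mm and its top 29 mm above the deck. Site x axis: radially outward along the tab; z: up.
- tab_aim (a point): Point at deck level 98 mm from the dial's axis, 10 mm past the tab's tip: where the centre of a coloured mark lies when the tab points at it.
- changer: White box-shaped filter changer, 190 x 200 mm, 45 mm high, fixed to the bench, turned up to 0.35 rad either way; origin at the centre of its underside, x away from the robot. The dial's axis stands 25 mm from the middle towards the rear; the tab and marks face the robot.
- mark_green_center (a point): Green round mark, 14 mm across, 1.8 mm thick, on the deck at one of the marked positions, 98 mm from the dial's axis. Centre of the mark.
- mark_yellow_center (a point): Yellow round mark, same size, at another marked position. Centre of the mark.
- mark_blue_center (a point): Blue round mark, same size, at another marked position. Centre of the mark.
- start (a joint): Red start button: m pressed down, 0 = up, 0.006 = fully down; it springs back up. About 1 N starts it moving, 4 N brings it fully down.
- start_top (a point): Middle of the red start button's top, 22 mm above the deck; button 26 mm across in a round grey housing 42 mm across and 12 mm high, at the changer's near left corner.
- vial_a: White-capped vial, 25 mm across, 46 mm high, loose, standing on the rear left corner of the changer's deck; origin at the centre of its underside.
- vial_b: Red-capped vial, 25 mm across, 46 mm high, loose, standing on the rear right corner of the changer's deck; origin at the centre of its underside.
- petri_b: Petri dish, 86 mm across, 15 mm high, loose on the bench left of the changer; origin at the centre of its underside.
- bottle_red: Red-capped bottle, 43 mm across, 68 mm high, loose on the bench to the right; origin at the centre of its underside.
- mandarin: Peeled mandarin, 86 x 67 x 56 mm, loose on the bench to the left; origin at the centre of its underside.

How it is judged (in metres and radians):
On the way, in this order (a step that is already met when the one before it is completed fails the run):
1. the tab points at the green mark and is at rest (horizontal distance between tab_aim and mark_green_center below 0.008 m and velocity of joint turret between -0.1 and 0.1 rad/s), for 0.2 s.
2. the start button is pressed down with the tab at green (horizontal distance between tab_aim and mark_green_center below 0.008 m and value of joint start above 0.0045 m), for 0.05 s.
At the end, for the whole second after the job is handed in: The tab points at the green mark (its aim point within 8 mm of the mark's centre, dial at rest), and the start button has been pressed at least 4.5 mm down after that and is up again (less than 1.5 mm down) (all of step 1 and value of joint start below 0.0015 m); the robot touches nothing.
It fails at once if the start button is pressed (over 3 mm) while the tab does not point at green (off by over 12 mm) (value of joint start above 0.003 m and horizontal distance between tab_aim and mark_green_center above 0.012 m).
It fails at once if the tab is pinched: both of its flanks are pressed by the fingers at once (over 2 N each) (contact force between the fingers and turret_c3 above 2 N and contact force between the fingers and turret_c4 above 2 N).
It fails at once if the changer is pushed or struck hard (over 60 N) (contact force between the arm and changer above 60 N).
It fails at once if a vial, the petri dish, the bottle or the mandarin is moved more than 15 mm (distance of any of vial_a, vial_b, petri_b, bottle_red, mandarin from where it was at the start of the episode above 0.015 m).
It also fails if it takes over 48 s, if anything falls off the work surface, if the arm or the gripper's body presses on something with over 40 N, if the wrist force passes 120 N, or if a joint passes its speed limit or range.

## Robot

A 6-joint arm with a two-finger parallel gripper is mounted at the origin on a cart in front of the work surface, level with it; the furniture and walls round the work are solid. World frame = base frame: x ahead of the robot, y to its left, z up, the work surface at z = 0. Lengths are in m, angles in degrees, forces in N, time in s.
With the tool pointing down it reaches from about 0.35 to 0.875 m from the base axis. Payload 4.2 kg.
Tool frame: the origin (TCP) lies on the front face of the gripper's body, between the roots of the fingers; the fingertips stand finger_overhang ahead of it and the grasp point (between the pads) lies 51 mm ahead of it (finger_overhang is the distance from the TCP to the fingertips, in m); z points along the fingers, y is the line along which they close (so a half turn about z gives the same grasp; the last joint's range is limited). The gripper opens to 87 mm and grips with 3 to 60 N. Pads are 19 mm wide; open, the fingers measure 117 mm over their backs; the gripper's body (75 mm by 190 mm) begins 51 mm behind the grasp point.
Start: joints at [-55.428, 22.042, 0.453, 0, -68.411, -14.817], TCP at [0.211, -0.588, 0.292] pointing down, gripper open.
Joint ranges: [-179.83, 179.83], [-69.29, 118.12], [-61.27, 80.66], [-181.25, 117.63], [-171.15, -9.14], [-177.46, 177.46]. Speed limits (degrees/s): [159.86, 159.86, 180, 180, 180, 180].

## Interface

Orientations are given as a 3x3 rotation matrix whose columns are the frame's x, y, z axes.
In Python, from station import sense, capture, camera_model, finish_job, finger_overhang gives the robot as it stands. The module is installed in compiled form; this text tells all that it offers.
- The arm moves only by the tool jog_arm, never from a script. Its argument "rows" is a list that holds one entry, the list of rows, each a list of 4 numbers: the shift along the tool's x, y, z in m, then the turn about the tool's z in rad. A call has 1 to 20 rows; each row shifts and turns the commanded pose from where the row before left it, along the tool's axes as they then stand; what a row does not reach is not made up. A row lasts 1/8 s, in which the tool goes at most 62.5 mm and 10.7 degrees, less where a joint would pass 70% of its speed; a pose out of reach is approached as far as the arm can. A call is refused whole if a number of a shift passes 0.0625 or a number of a turn 0.188, either way. A call with a gripper value outside its range is refused whole. "claw" is the opening, from 0 (shut) to 1 (fully open), set as the call begins (left out, the last holds). The fingers move at their own pace and stop on an object; the grip force is fixed at half the most. Time passes only in rows, so rows that do not move let the fingers close. It gives the time, the measured TCP pose, the force, the opening and the grip force at its end, in the units of the state.
- sense(): the state, without advancing time (a new reading comes with each control period).
- capture(name): name is "scene" or "top" or "wrist"; returns the picture (480x640x3 uint8, red, green, blue); there is no depth.
- camera_model(name): a dict with "fovy" (degrees; the focal length in pixels is half the picture's height over the tangent of half this angle, whatever the lens; pixels are square), "cx", "cy" (the principal point, pixels), "eye" and "rotation" of the camera in the world. Camera axes: x right, y down, z forward; pixel columns grow to the right and rows downward; lengths in m; the calibration is good to about 2 mm. A picture is of the moment at which its call begins: read the wrist's pose just before it. camera_model takes no time and is no camera call; for the wrist camera it gives the pose at the moment of the call.
- finish_job(): hands the job in; it is judged then, once.
The state is a dict: "time_s": time; "joints": joint angles; "joint_velocities": joint speeds; "effort": joint torques, N m; "tcp_pos": TCP position; "ee_rot": TCP orientation; "wrist_force": force on the tool from outside, world axes, zero at the start; "moment": the same for the moment, N m; "gripper_width": opening from 0.0 (shut) to 1.0 (fully open); "gripper_force": force on a finger pad.
Only numpy, scipy, OpenCV 4.12 (cv2) and the standard library are available. Lean on these libraries where they do the work, as an engineer would, in place of code of your own. Each camera call takes 0.05 s, during which the arm holds its last target. There are 200 camera calls.

## Working session

There is one attempt and no reset: what is moved stays moved. The work goes in short steps, Python scripts to look and compute and a tool call to move; the robot and the scene stay as the last step left them, time stands still between calls to the robot, and variables do not carry over. Pictures are saved under pics/ and viewed, at most 10 in all, crops included, and the job is handed in when it is done.

Besides the shell and the picture viewer there is one more tool, called after ">>>" as name(argument=value, ...), one argument or row to a line, values as JSON. jog_arm: Moves the arm, as the interface text tells. Its arguments: {"type":"object","properties":{"rows":{"type":"array"},"claw":{"type":"number"}},"required":["rows"]}

```bash
mkdir -p pics; python3 - <<'E'
from station import *
import cv2
s=sense();print(s['time_s'],s['tcp_pos'],s['ee_rot'],finger_overhang() if callable(finger_overhang) else finger_overhang)
for n in("top","scene"):
    m=camera_model(n);print(n,m)
    cv2.imwrite(f"pics/{n}0.png",capture(n)[:,:,::-1])
E
```

```text
0.0 [ 0.21113567 -0.58776765  0.29112979] [[-9.41215552e-01 -3.37805591e-01 -8.16315425e-04]
 [-3.37806571e-01  9.41213240e-01  2.08724267e-03]
 [ 6.32446408e-05  2.24030198e-03 -9.99997489e-01]] 0.0697
top {'fovy': 57.73379296516406, 'cx': 314.4155097143141, 'cy': 231.84345904712245, 'eye': array([ 0.46968924, -0.0012619 ,  1.12573275]), 'rotation': array([[ 0.02299497, -0.99609794,  0.08520635],
       [-0.99971044, -0.02230633,  0.00902543],
       [-0.00708957, -0.08538922, -0.99632245]])}
scene {'fovy': 47.00105228119782, 'cx': 312.7026417588338, 'cy': 239.42940857843948, 'eye': array([0.02672251, 0.86989616, 1.21856926]), 'rotation': array([[-0.84769232, -0.40664298,  0.34067464],
       [-0.53037776,  0.63655599, -0.55990705],
       [ 0.01082379, -0.65531516, -0.75527802]])}
```

View pics/top0.png

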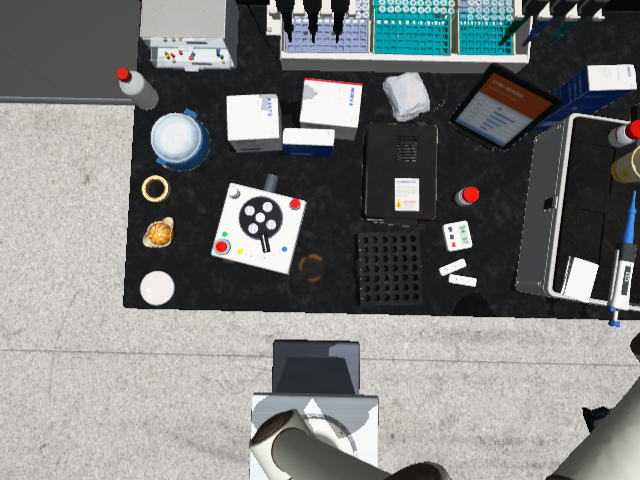

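View pics/scene0.png

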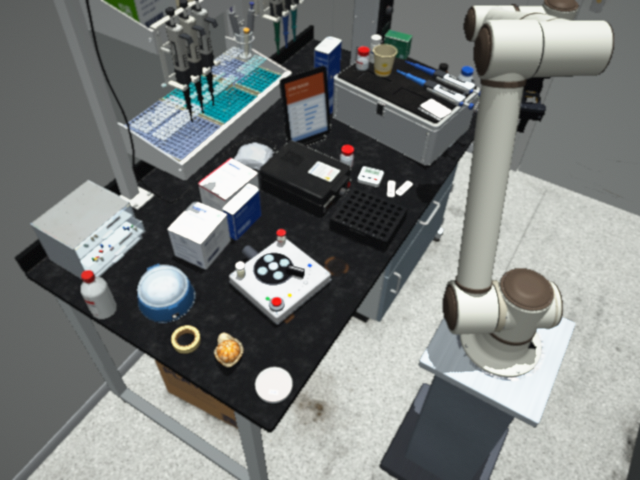

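The top view shows the changer at about (258,225). The tab points to (265,250), with green at (225,234), yellow at (240,252), blue at (284,249) and start at (221,247). Green is therefore at +1.2, so the tab must be pushed clockwise, towards +y.

```bash
cat > h.py <<'E'
import numpy as np,cv2
from station import *
def ray(m,uv,z):
    f=240/np.tan(np.radians(m['fovy']/2))
    d=m['rotation']@np.array([(uv[0]-m['cx'])/f,(uv[1]-m['cy'])/f,1])
    return m['eye']+d*(z-m['eye'][2])/d[2]
def proj(m,p):
    f=240/np.tan(np.radians(m['fovy']/2)); c=m['rotation'].T@(np.array(p)-m['eye'])
    return np.array([m['cx']+f*c[0]/c[2],m['cy']+f*c[1]/c[2]])
def blobs(img,lo,hi,amin=6):
    hsv=cv2.cvtColor(img,cv2.COLOR_RGB2HSV)
    n,_,st,c=cv2.connectedComponentsWithStats(cv2.inRange(hsv,lo,hi))
    return [(c[i].round(1),st[i,4],st[i,2:4]) for i in range(1,n) if st[i,4]>=amin]
COL=dict(green=((45,90,60),(85,255,255)),yellow=((22,120,120),(34,255,255)),blue=((98,110,80),(125,255,255)),red=((0,150,100),(6,255,255)))
E
python3 - <<'E'
from h import *
im=capture("top");m=camera_model("top")
cv2.imwrite("pics/t1.png",cv2.resize(im[170:285,195:325],None,fx=5,fy=5,interpolation=cv2.INTER_CUBIC)[:,:,::-1])
for n,(lo,hi) in COL.items():
    for c,a,w in blobs(im,lo,hi,3):
        if 200<c[0]<320 and 170<c[1]<285: print(n,c,a,w,ray(m,c,.067 if n=='red' else .0468).round(4))
E
```

```text
green [224.4 233.9] 21 [6 5] [0.5518 0.2325 0.0468]
yellow [239.8 251.1] 23 [6 5] [0.5099 0.1925 0.0468]
blue [284.  248.8] 19 [5 5] [0.5181 0.083  0.0468]
red [294.8 202.6] 67 [ 9 10] [0.6312 0.0581 0.067 ]
red [220.6 246.3] 81 [10 10] [0.5198 0.2362 0.067 ]
```

View pics/t1.png

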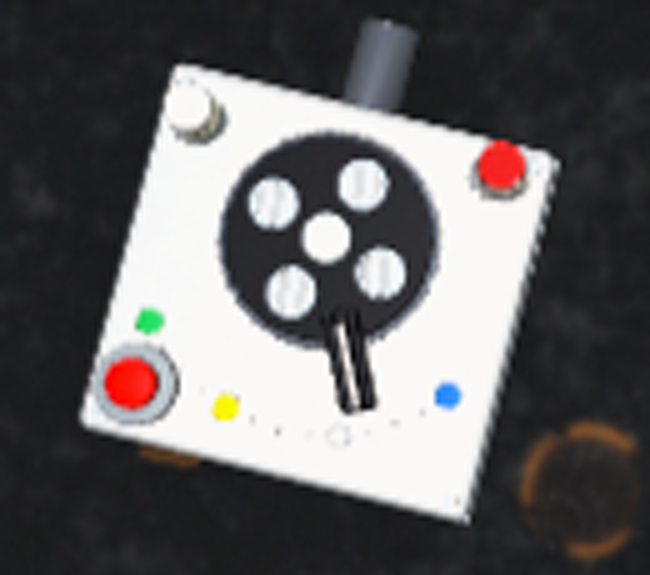

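```bash
cat > fit.py <<'E'
from h import *
from scipy.optimize import least_squares
P=np.array([[.5518,.2325],[.5099,.1925],[.5181,.083]]);T=np.array([1.2,.6,-.6])
u=lambda a:np.array([np.cos(a),np.sin(a)])
def fit(P):
    r=least_squares(lambda v:np.concatenate([v[:2]+.098*u(v[2]-t)-p for t,p in zip(T,P)]),[.6,.13,-2.9])
    return r.x,r.fun
E
python3 - <<'E'
from fit import *
v,e=fit(P);print(v,(e*1e3).round(1))
im=capture("top");m=camera_model("top")
# white line on the tab: bright pixels inside the tab, plane z=.074; dark tab between deck r 55..85
c=v[:2]
hub=proj(m,[*c,.059]);print("hub px",hub)
g=cv2.cvtColor(im,cv2.COLOR_RGB2GRAY).astype(np.float32)
for r in (.056,.065,.074,.082):
    a=v[2]+np.arange(-.7,.75,.03)
    q=np.array([proj(m,[*(c+r*u(x)),.074]) for x in a],np.float32)
    s=cv2.remap(g,q[None,:,0],q[None,:,1],cv2.INTER_LINEAR)[0]
    w=np.where(s<110)[0]; print(r,"tab turret angle",(v[2]-a[w]).round(2),s[w].astype(int))
s=sense();R=s['ee_rot'];print("x-axis angle",np.arctan2(R[1,0],R[0,0]))
E
```

```text
[ 0.59453933  0.14412455 -3.0632798 ] [ 0.2 -0.1 -0.3  0.5  0.1 -0.4]
hub px [259.76714317 217.05090348]
0.056 tab turret angle [ 0.01 -0.02 -0.05 -0.08 -0.2  -0.23 -0.26 -0.29 -0.32 -0.35 -0.38 -0.41
 -0.44 -0.5  -0.53 -0.56 -0.59 -0.65 -0.68 -0.71 -0.74] [ 86  52  39  51  82  31  48  45  55 107 109  98 109  99 103 108 108 103
 103 104 106]
0.065 tab turret angle [-0.05 -0.08 -0.11 -0.2  -0.23 -0.26 -0.29] [66 56 92 59 37 45 98]
0.074 tab turret angle [-0.05 -0.08 -0.11 -0.2  -0.23 -0.26] [ 85  58 109  29  39  42]
0.082 tab turret angle [-0.08 -0.11 -0.2  -0.23 -0.26] [40 75 28 54 75]
x-axis angle -2.796915837564079
```

>>> jog_arm(
  rows=[
    [[-0.0339,0.033,0,0],[-0.0339,0.033,0,0],[-0.0339,0.033,0,0],[-0.0339,0.033,0,0],[-0.0339,0.033,0,0],[-0.0339,0.033,0,0],[-0.0339,0.033,0,0],[-0.0339,0.033,0,0],[-0.0339,0.033,0,0],[-0.0339,0.033,0,0],[-0.0339,0.033,0,0],[-0.0339,0.033,0,0],[-0.0339,0.033,0,0],[-0.0339,0.033,0,0],[-0.0339,0.033,0,0],[-0.0339,0.033,0,0],[0,0,0,0.106],[0,0,0,0]],
  ],
  claw=0,
)

```text
time_s: 2.45
tcp_pos: [0.5432, 0.0925, 0.2918]
ee_rot: [[-0.971, -0.238, -0.001], [-0.238, 0.971, -0.0], [0.001, -0.0, -1.0]]
wrist_force: [0.3, -0.5, -0.2]
gripper_width: 0.004
gripper_force: 0.0
```

```bash
python3 - <<'E'
from fit import *
m=camera_model("wrist");im=capture("wrist")
cv2.imwrite("pics/w1.png",im[:,:,::-1])
for n,(lo,hi) in COL.items():
    for c,a,w in blobs(im,lo,hi,40): print(n,c,a,w,ray(m,c,.067 if n=='red' else .0468).round(4))
v,_=fit(P)
print(m['eye'],"tip px",proj(m,[.5432,.0925,.222]),"axis",proj(m,[*v[:2],.059]),"tab -.16",proj(m,[*(v[:2]+.086*u(v[2]+.16)),.074]))
E
```

```text
green [458.6 257. ] 140 [14 13] [0.5512 0.2332 0.0468]
yellow [434.1 206.1] 143 [14 13] [0.5087 0.194  0.0468]
yellow [342.2 305.2] 260 [ 6 62] [0.6282 0.1349 0.0468]
yellow [301.  309.1] 238 [ 5 59] [0.6425 0.0951 0.0468]
blue [319.7 187.4] 149 [14 14] [0.5174 0.0843 0.0468]
blue [517.3 445. ] 674 [103  22] [0.7472 0.371  0.0468]
red [480.6 230.8] 639 [30 27] [0.5185 0.235  0.067 ]
[0.47975226 0.07752958 0.3831891 ] tip px [321.02478279 285.12597815] axis [360.90713738 281.4946791 ] tab -.16 [365.56044443 194.68830567]
```

View pics/w1.png

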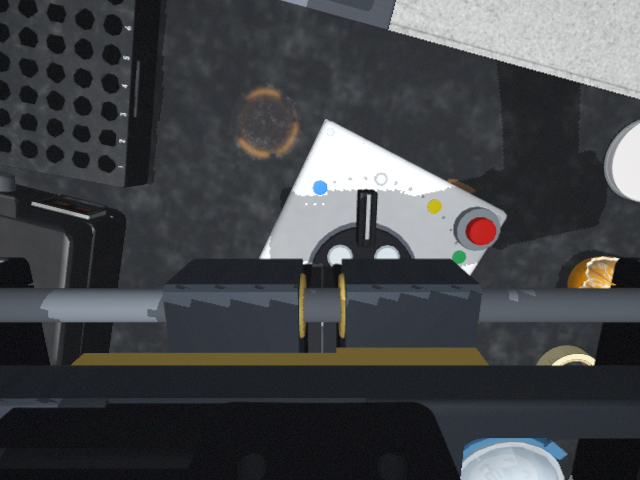

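The wrist view agrees with the top view to within 1.3 mm: tab at (367,195), green at (459,257), start at (481,231). I'll descend beside the tab with extra clearance.

>>> jog_arm(
  rows=[
    [[0,-0.02,0,0],[0,0,0.04,0],[0,0,0.04,0],[0,0,0.04,0],[0,0,0.02,0],[0,0,0.01,0],[0,0,0.011,0],[0,0,0,0]],
  ],
)

```text
time_s: 3.5
tcp_pos: [0.5479, 0.0723, 0.1311]
ee_rot: [[-0.972, -0.236, -0.0], [-0.236, 0.972, -0.0], [0.0, -0.0, -1.0]]
wrist_force: [-0.1, -0.1, -0.7]
gripper_width: 0.006
gripper_force: 0.0
```

```bash
python3 - <<'E'
from fit import *
m=camera_model("wrist");im=capture("wrist");t=capture("top")[170:285,195:325]
t=cv2.resize(t,(543,480),interpolation=cv2.INTER_CUBIC)
cv2.imwrite("pics/w2.png",cv2.resize(np.hstack([im,t]),(800,325))[:,:,::-1])
s=sense();print(s['tcp_pos'],s['wrist_force'])
E
```

```text
[0.54844013 0.07265658 0.13191818] [-0.08409087  0.10411518 -0.36467183]
```

View pics/w2.png

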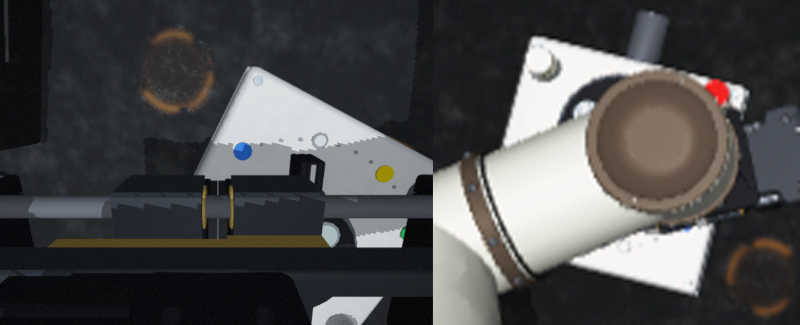

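>>> jog_arm(
  rows=[
    [[0,0.008,0,0],[0,0.008,0,0],[0,0.006,0,0],[0,0.004,0,0],[0,0.004,0,0],[0,0,0,0]],
  ],
)

```text
time_s: 4.35
tcp_pos: [0.5409, 0.102, 0.1312]
ee_rot: [[-0.972, -0.237, -0.0], [-0.237, 0.972, -0.0], [0.0, -0.0, -1.0]]
wrist_force: [-0.0, 0.1, -0.3]
gripper_width: 0.003
gripper_force: 0.0
```

>>> jog_arm(
  rows=[
    [[0,0.003,0,0],[0,0.002,0,0],[0,0.002,0,0],[0,0.002,0,0],[0,0.002,0,0],[0,0,0,0]],
  ],
)

```text
time_s: 5.1
tcp_pos: [0.5383, 0.1126, 0.1313]
ee_rot: [[-0.972, -0.237, -0.0], [-0.237, 0.972, -0.0], [0.0, -0.0, -1.0]]
wrist_force: [-0.7, -0.3, 0.3]
gripper_width: 0.005
gripper_force: 0.0
```

```bash
python3 - <<'E'
from fit import *
im=capture("wrist");cv2.imwrite("pics/w3.png",im[:,:,::-1])
s=sense();v,_=fit(P);R=s['ee_rot'][:2,:2]
print((s['tcp_pos'][:2]-v[:2])@R, s['wrist_force'])
E
```

```text
[ 0.0621132  -0.01737164] [ 0.01844009 -0.013462   -0.19395724]
```

View pics/w3.png

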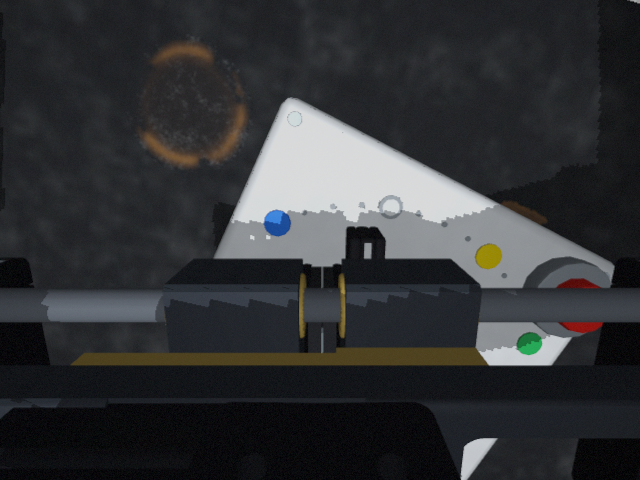

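The tab tip is at (366,245), with the tip pads left of it and no force felt yet, so the fingers are slimmer at the tips. I'll creep on.

>>> jog_arm(
  rows=[
    [[0,0.002,0,0],[0,0.002,0,0],[0,0.002,0,0],[0,0,0,0]],
  ],
)

```text
time_s: 5.65
tcp_pos: [0.5366, 0.1181, 0.1312]
ee_rot: [[-0.972, -0.236, -0.001], [-0.236, 0.972, -0.0], [0.001, -0.0, -1.0]]
wrist_force: [-0.1, -2.5, 0.9]
gripper_width: 0.004
gripper_force: 1.2
```

```bash
cat > tab.py <<'E'
from fit import *
def look(fn=None):
    m=camera_model("wrist");s=sense();im=capture("wrist");v,_=fit(P);R=s['ee_rot'][:2,:2]
    print("tool rel axis",((s['tcp_pos'][:2]-v[:2])@R).round(4),"F tool",(s['wrist_force'][:2]@R).round(2),"toolx as turret angle",v[2]-np.arctan2(R[1,0],R[0,0]))
    g=cv2.cvtColor(im,cv2.COLOR_RGB2GRAY).astype(np.float32)
    for r in (.080,.083,.086):   # tab's dark/white-line profile at its top
        a=v[2]-np.arange(-.5,1.6,.01)
        q=np.array([proj(m,[*(v[:2]+r*u(x)),.074]) for x in a],np.float32)
        t=cv2.remap(g,q[None,:,0],q[None,:,1],cv2.INTER_LINEAR)[0]
        d=(v[2]-a)[(t<60)&(q[:,1]<256)]
        print(r, d.min() if len(d) else None, d.max() if len(d) else None, d.mean() if len(d) else None)
    if fn: cv2.imwrite(fn,im[:,:,::-1])
if __name__=="__main__": look()
E
python3 tab.py
```

```text
tool rel axis [ 0.0624 -0.0116] F tool [ 0.68 -2.39] toolx as turret angle -0.1604412648053808
0.08 None None None
0.083 -0.17999999999999972 0.020000000000000462 -0.08352941176470552
0.086 -0.16999999999999993 0.010000000000000675 -0.08399999999999963
```

>>> jog_arm(
  rows=[
    [[0.0005,0.0031,0,0.05],[0.0005,0.0031,0,0.05],[0.0005,0.0031,0,0.05],[0.0005,0.0031,0,0.05],[0.0005,0.0031,0,0.05],[0.0005,0.0031,0,0.05],[0.0005,0.0031,0,0.05],[0.0005,0.0031,0,0.05],[0.0005,0.0031,0,0.05],[0.0005,0.0031,0,0.05],[0,0,0,0]],
  ],
)

```text
time_s: 7.08
tcp_pos: [0.5307, 0.1487, 0.131]
ee_rot: [[-0.966, 0.258, -0.002], [0.258, 0.966, -0.001], [0.002, -0.001, -1.0]]
wrist_force: [-1.7, -1.3, 1.9]
gripper_width: 0.007
gripper_force: 1.2
```

```bash
python3 tab.py; python3 -c "
from station import *;print(sense()['joints'])"
```

```text
tool rel axis [ 0.0629 -0.012 ] F tool [ 1.31 -1.74] toolx as turret angle -5.944199319180898
0.08 None None None
0.083 0.32000000000000073 0.5100000000000007 0.4100000000000008
0.086 0.33000000000000096 0.5100000000000007 0.41642857142857226
[ 3.24888179e+01  2.48268219e+01 -2.15727742e+01 -3.65325895e-02
 -4.36995108e+01 -1.37388293e+02]
```

Joint 6 is nearing its limit (-137° of -177°), so the tool will turn only half as fast as the tab for the rest.

```bash
python3 - <<'E'
from fit import *
v,_=fit(P)
def pose(th,psi):  # tab angle, tool angle
    f=th-psi; d=.0079+.008*np.cos(f)+.0095*np.sin(f)
    X=u(v[2]-th);Y=u(v[2]-th-np.pi/2)
    return v[:2]+.0625*X-d*Y
s=sense();p=s['tcp_pos'][:2].copy();psi=.3390
print(p,pose(.415,psi))
for k in range(1,16):
    th=.415+.05*k; X=u(v[2]-psi);Y=u(v[2]-psi-np.pi/2)
    q=pose(th,psi+.025); print([round(float((q-p)@X),4),round(float((q-p)@Y),4),0,.025],end=',')
    p=q;psi+=.025
E
```

```text
[0.53079741 0.14868375] [0.53006502 0.14910588]
[0.0014, 0.0032, 0, 0.025],[0.0005, 0.003, 0, 0.025],[0.0004, 0.003, 0, 0.025],[0.0003, 0.003, 0, 0.025],[0.0003, 0.003, 0, 0.025],[0.0002, 0.0031, 0, 0.025],[0.0001, 0.0031, 0, 0.025],[0.0001, 0.0031, 0, 0.025],[-0.0, 0.0031, 0, 0.025],[-0.0001, 0.0031, 0, 0.025],[-0.0001, 0.0031, 0, 0.025],[-0.0002, 0.0031, 0, 0.025],[-0.0003, 0.0031, 0, 0.025],[-0.0004, 0.0031, 0, 0.025],[-0.0004, 0.0031, 0, 0.025],
```

>>> jog_arm(
  rows=[
    [[0.001,0.0032,0,0.025],[0.0005,0.003,0,0.025],[0.0004,0.003,0,0.025],[0.0003,0.003,0,0.025],[0.0003,0.003,0,0.025],[0.0002,0.0031,0,0.025],[0.0001,0.0031,0,0.025],[0.0001,0.0031,0,0.025],[0,0.0031,0,0.025],[-0.0001,0.0031,0,0.025],[-0.0001,0.0031,0,0.025],[-0.0002,0.0031,0,0.025],[-0.0003,0.0031,0,0.025],[0,0,0,0]],
  ],
)

```text
time_s: 8.88
tcp_pos: [0.5456, 0.1864, 0.1313]
ee_rot: [[-0.833, 0.553, 0.001], [0.553, 0.833, 0.001], [-0.0, 0.001, -1.0]]
wrist_force: [-1.2, -1.8, 0.3]
gripper_width: 0.004
gripper_force: 0.8
```

```bash
python3 -c "
import tab;tab.look('pics/w4.png')"; python3 -c "
from station import *;print(sense()['joints'])"
```

```text
tool rel axis [0.0642 0.0081] F tool [ 0.01 -2.19] toolx as turret angle -5.618544185275461
0.08 None None None
0.083 None None None
0.086 None None None
[ 3.49471265e+01  2.67443708e+01 -1.80161330e+01 -1.66917634e-02
 -4.51805551e+01 -1.58517376e+02]
```

View pics/w4.png

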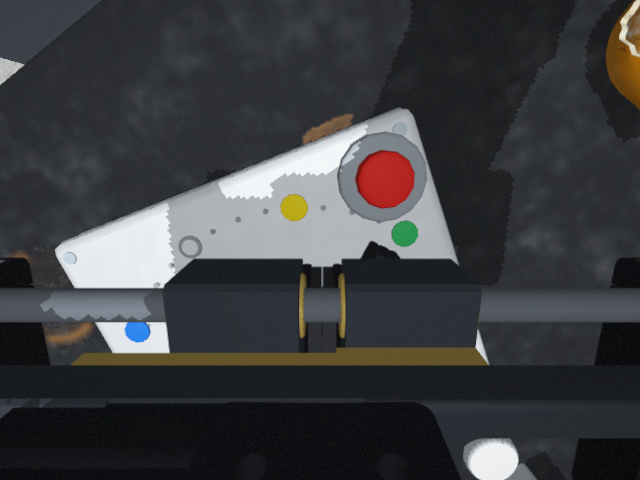

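The tab tip shows at (378,250), just short of green at (404,233). A last 0.1 rad, then back off, rise and measure.

>>> jog_arm(
  rows=[
    [[-0.0004,0.0031,0,0.0],[-0.0008,0.0031,0,0.0],[0,0,0,0],[0,-0.008,0,0],[0,-0.01,0,0],[0,0,-0.04,0],[0,0,-0.05,0],[0.03,-0.03,-0.03,0],[0,0,0,0]],
  ],
)

```text
time_s: 10.05
tcp_pos: [0.4972, 0.1668, 0.2546]
ee_rot: [[-0.834, 0.552, 0.006], [0.553, 0.833, 0.004], [-0.002, 0.007, -1.0]]
wrist_force: [0.2, 0.1, 0.3]
gripper_width: 0.008
gripper_force: 0.0
```

```bash
python3 - <<'E'
from h import *
m=camera_model("wrist");im=capture("wrist");cv2.imwrite("pics/w5.png",im[:,:,::-1])
from fit import *
v,_=fit(P)
for n in('green','yellow','blue','red'):
    for c,a,w in blobs(im,*COL[n],60): print(n,c,a,ray(m,c,.067 if n=='red' else .0468).round(4))
for th in(1.1,1.2,1.3):print(th,proj(m,[*(v[:2]+.088*u(v[2]-th)),.074]).round(),proj(m,[*(v[:2]+.05*u(v[2]-th)),.074]).round())
E
```

```text
green [418.8 231.9] 172 [0.5507 0.234  0.0468]
yellow [354.1 216.6] 175 [0.5084 0.1947 0.0468]
yellow [301.1 308.2] 237 [0.5535 0.1093 0.0468]
yellow [342.4 308.2] 222 [0.5743 0.1405 0.0468]
blue [578.7 342.8] 1630 [0.7272 0.3059 0.0468]
red [408.8 201.3] 801 [0.5174 0.2377 0.067 ]
1.1 [410. 248.] [388. 289.]
1.2 [420. 253.] [394. 291.]
1.3 [429. 259.] [398. 294.]
```

View pics/w5.png

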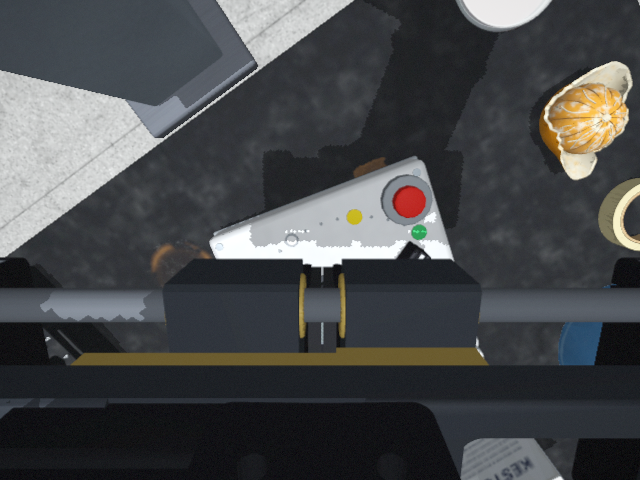

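The tab tip is at about (413,250) beside green at (419,232), but it is half hidden. I'll shift the camera inward for a full view.

>>> jog_arm(
  rows=[
    [[-0.04,0.01,0,0],[-0.05,0.01,0,0],[-0.03,0.01,0,0],[0,0,0,0],[0,0,0,0]],
  ],
)

```text
time_s: 10.72
tcp_pos: [0.6144, 0.1255, 0.2497]
ee_rot: [[-0.833, 0.554, -0.002], [0.554, 0.833, -0.001], [0.002, -0.002, -1.0]]
wrist_force: [-0.7, 0.6, 0.3]
gripper_width: 0.008
gripper_force: 0.0
```

```bash
python3 - <<'E'
from fit import *
m=camera_model("wrist");im=capture("wrist")
B={n:max(blobs(im,*COL[n],60),key=lambda b:-abs(b[1]-175))[0] for n in('green','yellow')}
W={n:ray(m,B[n],.0468)[:2] for n in B};v,_=fit(P);print(B,W)
for th in(1.1,1.2,1.3):print(th,proj(m,[*(v[:2]+.088*u(v[2]-th)),.074]).round(),proj(m,[*(v[:2]+.05*u(v[2]-th)),.074]).round())
c=proj(m,[*(v[:2]+.08*u(v[2]-1.2)),.06]).astype(int);x,y=c-[75,60];x=max(x,0);y=max(y,0)
print('crop origin',x,y)
cv2.imwrite("pics/w6.png",cv2.resize(im[y:y+120,x:x+150],None,fx=5,fy=5,interpolation=cv2.INTER_CUBIC)[:,:,::-1])
E
```

```text
{'green': array([393.7,  82.1]), 'yellow': array([300.6, 313.1])} {'green': array([0.55112006, 0.23399556]), 'yellow': array([0.67079471, 0.06541426])}
1.1 [381.  85.] [357. 136.]
1.2 [392.  91.] [363. 139.]
1.3 [402.  98.] [369. 143.]
crop origin 307 43
```

View pics/w6.png

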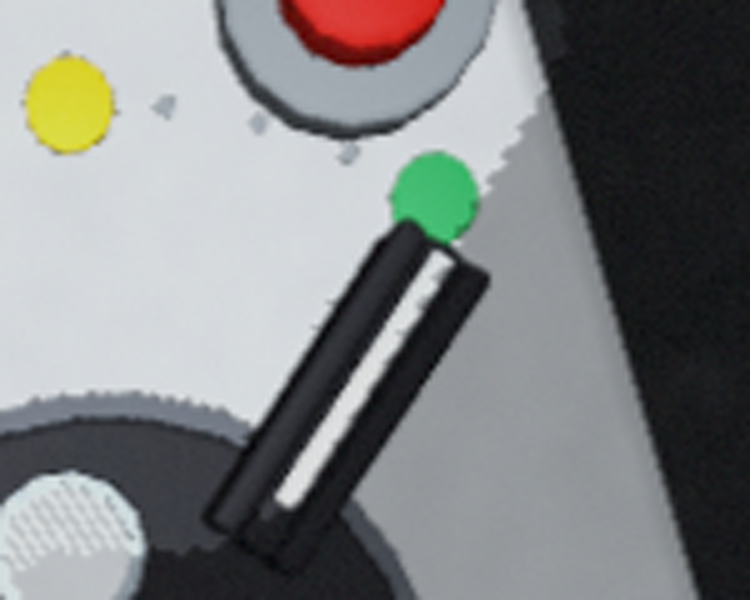

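The full tab is visible. Its white line runs from crop (442,258) to (288,500), and green's centre is at (434,197). I'll cast the line.

```bash
python3 - <<'E'
from fit import *
m=camera_model("wrist");v,_=fit(P)
a=ray(m,(307+44.1*2,43+258/5),.074)[:2];b=ray(m,(307+288/5,43+100),.074)[:2]
g=ray(m,(307+434/5,43+197/5),.0468)[:2]
im=capture("wrist");P2=[g,ray(m,(307+70/5,43+104/5),.0468)[:2],P[2]+[-.0007,.0013]]
v2,e=fit(P2);print(v,v2,(e*1e3).round(1))
d=(a-b)/np.linalg.norm(a-b);ang=np.arctan2(d[1],d[0])
for w in(v,v2):
    t=(w[2]-ang)%(2*np.pi); 
    t2=(w[2]-np.arctan2(*(a-w[:2])[::-1]))%(2*np.pi)
    print("turret by line dir",t,"by line end",t2,"r",np.linalg.norm(a-w[:2]),"aim err mm",np.linalg.norm(w[:2]+.098*u(w[2]-t2)-g)*1e3)
E
```

```text
[ 0.59453933  0.14412455 -3.0632798 ] [ 0.59386366  0.14594713 -3.06439765] [ 0.2 -0.1 -0.3 -0.2  0.1  0.2]
turret by line dir 1.2221309570313164 by line end 1.2365456875473093 r 0.08768535284862683 aim err mm 4.095750422340747
turret by line dir 1.2210131018326091 by line end 1.2341239335472265 r 0.08574484600785472 aim err mm 3.5444954947736993
```

Turret is at about 1.23, roughly 3 mm off green and within the 8 mm tolerance. Next I'll move above the button at (0.5185, 0.2363).

>>> jog_arm(
  rows=[
    [[0.0353,0.0098,0,0],[0.0353,0.0098,0,0],[0.0353,0.0098,0,0],[0.0353,0.0098,0,0],[0,0,0,0],[0,0,0.04,0],[0,0,0.04,0],[0,0,0.02,0],[0,0,0,0],[0,0,0,0]],
  ],
)

```text
time_s: 12.08
tcp_pos: [0.5195, 0.2366, 0.1524]
ee_rot: [[-0.833, 0.553, 0.002], [0.553, 0.833, 0.001], [-0.001, 0.002, -1.0]]
wrist_force: [-0.0, 0.8, 0.6]
gripper_width: 0.007
gripper_force: 0.0
```

>>> jog_arm(
  rows=[
    [[0,0,0.008,0],[0,0,0.005,0],[0,0,0.002,0],[0,0,0.002,0],[0,0,0.002,0],[0,0,0.001,0],[0,0,0,0],[0,0,0,0]],
  ],
)

```text
time_s: 13.08
tcp_pos: [0.5187, 0.2363, 0.1314]
ee_rot: [[-0.833, 0.553, -0.0], [0.553, 0.833, -0.0], [0.0, -0.0, -1.0]]
wrist_force: [-1.6, -2.2, 3.6]
gripper_width: 0.0
gripper_force: 1.8
```

>>> jog_arm(
  rows=[
    [[0,0,0.001,0],[0,0,0.001,0],[0,0,0,0],[0,0,0,0]],
  ],
)

```text
time_s: 13.58
tcp_pos: [0.5187, 0.2363, 0.131]
ee_rot: [[-0.833, 0.553, 0.0], [0.553, 0.833, -0.0], [-0.0, -0.0, -1.0]]
wrist_force: [-5.7, -1.8, 13.0]
gripper_width: 0.005
gripper_force: 6.4
```

Force rose to 13 N with no further travel, so the button is bottomed. I'll retreat straight up and clear.

>>> jog_arm(
  rows=[
    [[0,0,-0.003,0],[0,0,-0.006,0],[0,0,-0.03,0],[0,0,-0.05,0],[0,0,-0.05,0],[0.0,-0.04,-0.02,0],[0,-0.05,0,0],[0,-0.06,0,0],[0,-0.06,0,0],[0,-0.06,0,0],[0,-0.06,0,0],[0,0,0,0],[0,0,0,0]],
  ],
)

```text
time_s: 15.2
tcp_pos: [0.3369, -0.0383, 0.2887]
ee_rot: [[-0.833, 0.554, 0.002], [0.554, 0.833, 0.001], [-0.001, 0.002, -1.0]]
wrist_force: [0.3, 0.2, -0.7]
gripper_width: 0.008
gripper_force: 0.0
```

```bash
python3 - <<'E'
from h import *
s=sense();print(s['time_s'],s['tcp_pos'],s['wrist_force'],np.abs(s['joint_velocities']).max())
im=capture("top");cv2.imwrite("pics/t2.png",cv2.resize(im[170:285,195:325],None,fx=5,fy=5,interpolation=cv2.INTER_CUBIC)[:,:,::-1])
E
```

```text
15.2 [ 0.33693927 -0.03832831  0.28865857] [ 0.28559399  0.1737883  -0.70120813] 1.2969930287246416
```

View pics/t2.png

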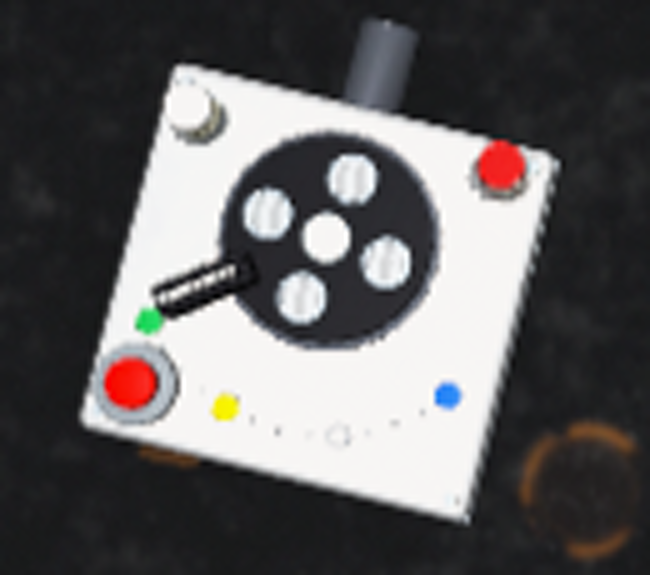

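The button is up and the vials are in place. The tab line runs from (163,299) to (237,268), with green at (149,321). I'll check the angle from this view.

```bash
python3 - <<'E'
from fit import *
m=camera_model("top");v,_=fit(P);im=capture("top")
print([ (c,a) for c,a,w in blobs(im,*COL['green'],3) if 200<c[0]<260])
o=lambda x,y:(195+(x+.5)/5-.5,170+(y+.5)/5-.5)
for th in(1.15,1.2,1.25,1.3):
    f=lambda r:((proj(m,[*(v[:2]+r*u(v[2]-th)),.074])-[195,170]+.5)*5).round()
    print(th,f(.086),f(.05))
# subpixel: brightness-weighted white line across the tab at several radii
g=cv2.cvtColor(im,cv2.COLOR_RGB2GRAY).astype(np.float32)
for r in(.055,.06,.065,.07,.075,.08,.084):
    t=np.arange(1.0,1.42,.005);q=np.array([proj(m,[*(v[:2]+r*u(v[2]-x)),.074]) for x in t],np.float32)
    s=cv2.remap(g,q[None,:,0],q[None,:,1],cv2.INTER_CUBIC)[0]
    k=np.abs(t-1.23)<8e-3/r*.6; d=np.where(s<100)[0]
    print(r,"peak",t[k][s[k].argmax()].round(3),"dark span mid",(t[d].min()+t[d].max())/2)
E
```

```text
[(array([221.,  56.]), np.int32(7)), (array([224.4, 233.8]), np.int32(23))]
1.15 [164. 315.] [230. 281.]
1.2 [160. 307.] [228. 276.]
1.25 [157. 299.] [226. 272.]
1.3 [154. 291.] [225. 267.]
0.055 peak 1.245 dark span mid 1.1999999999999957
0.06 peak 1.245 dark span mid 1.2099999999999955
0.065 peak 1.245 dark span mid 1.2074999999999956
0.07 peak 1.245 dark span mid 1.2074999999999956
0.075 peak 1.24 dark span mid 1.2074999999999956
0.08 peak 1.24 dark span mid 1.2124999999999955
0.084 peak 1.24 dark span mid 1.2124999999999955
```

Both views put the tab at 1.21–1.245 rad against 1.2, which is at most about 4.4 mm off and within tolerance.

```bash
python3 -c "
from station import *;print(finish_job())"
```

```text
the job is handed in; nothing more can be done
None
```

I pushed the tab to the green mark (about 4 mm off by my measurement, limit 8 mm), pressed start fully down, saw it back up, took the arm clear and handed the job in at about 15 s; the judge's result was not shown.

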